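# Nest the parts pans with their handles fanned

### The job

Take the brass collar out of the large pan and put it in the yellow bin, and nest the medium pan in the large one and the small pan in the medium one, each sitting flat on the floor of the one below. Fan the handles like a hand of cards on the side away from the bottle: medium handle about 40 degrees round from the large one, small handle about 40 degrees further the same way. Set the pans down rather than dropping them, keep the large pan where it stands, and leave the bottle, jar and can alone.

Things in the scene. Friction and masses are not known exactly. Their poses are not given: they have to be found in the camera images.
- pan_large_mid (a point): The large pan: a round open steel pan with one straight blue handle, loose. Outer radius 65 mm at the rim, 58 mm at the foot, 38 mm high, wall 3.5 mm, floor 4 mm thick. This point is on the pan's axis half-way up (19 mm above its underside); z up, x towards its handle. It stands on the bench with the collar inside.
- pan_large_grip (a point): Point in the middle of the large pan's blue handle, 90 mm out from the pan's axis and 39 mm above its underside; x points outwards along it. The handle is a level bar 12 mm wide, 14 mm tall (from 6 mm below to 8 mm above rim height), from the rim out to 149 mm from the axis. It passes over the rim of the pan it is nested in, but would foul that pan's handle.
- pan_medium_mid (a point): The medium pan: a round open steel pan with one straight orange handle, loose. Outer radius 54 mm at the rim, 47 mm at the foot, 44 mm high, wall 3.5 mm, floor 4 mm thick. This point is on the pan's axis half-way up (22 mm above its underside); z up, x towards its handle.
- pan_medium_grip (a point): Point in the middle of the medium pan's orange handle, 90 mm out from the pan's axis and 45 mm above its underside; x points outwards along it. The handle is a level bar 12 mm wide, 14 mm tall (from 6 mm below to 8 mm above rim height), from the rim out to 138 mm from the axis. It passes over the rim of the pan it is nested in, but would foul that pan's handle.
- pan_small_mid (a point): The small pan: a round open steel pan with one straight green handle, loose. Outer radius 43 mm at the rim, 37 mm at the foot, 50 mm high, wall 3.5 mm, floor 4 mm thick. This point is on the pan's axis half-way up (25 mm above its underside); z up, x towards its handle.
- pan_small_grip (a point): Point in the middle of the small pan's green handle, 90 mm out from the pan's axis and 51 mm above its underside; x points outwards along it. The handle is a level bar 12 mm wide, 14 mm tall (from 6 mm below to 8 mm above rim height), from the rim out to 127 mm from the axis. It passes over the rim of the pan it is nested in, but would foul that pan's handle.
- collar_mid (a point): Turned brass collar, a plain upright cylinder 27 mm across and 30 mm high, loose, standing on the floor of the large pan at the start. Point at its centre, 15 mm above its underside.
- bin: Small open yellow parts bin fixed to the bench: 80 mm (x) by 104 mm (y) outside, 42 mm high, walls 3 mm, floor 3 mm. Origin at the centre of its underside, z up.
- bottle_mid (a point): White bottle with red cap and blue label, loose, 48 mm across and 120 mm high, standing just beyond the large pan's rim on one side of its handle (either side, about 45 degrees from it). Bystander. Point at its centre, 60 mm up.
- jar_mid (a point): Amber jar with black cap, loose, 60 mm across, 85 mm high. Bystander. Point at its centre.
- can_mid (a point): Metal can with red label, loose, 56 mm across, 100 mm high. Bystander. Point at its centre.
Not all that is in view belongs to the job. What is shaped like the part that bears pan_small_mid but purple is not meant.

How it is judged:
At the end, for the whole second after the job is handed in: Collar in bin; medium pan in large, small in medium, floor on floor (axes within 12 mm, height 3 mm, tilt 0.06 rad); medium handle 20 to 60 degrees from the large one, small one 20 to 60 further the same way, away from the bottle; large pan within 40 mm of its start; all at rest (horizontal distance between pan_medium_mid and pan_large_mid below 0.012 m and z of pan_medium_mid in the frame of pan_large_mid between 0.004 and 0.0105 m and angle between each of pan_medium_mid, pan_small_mid, pan_large_mid's own z axis and vertical below 0.06 rad and angle between the x axis of pan_medium_mid and the x axis of pan_large_mid, either way round between 0.35 and 1.05 rad and x of pan_medium_grip in the frame of pan_large_mid above 0 m and horizontal distance between pan_small_mid and pan_medium_mid below 0.012 m and z of pan_small_mid in the frame of pan_medium_mid between 0.004 and 0.0105 m and angle between the x axis of pan_small_mid and the x axis of pan_medium_mid, either way round between 0.35 and 1.05 rad and x of pan_small_grip in the frame of pan_medium_mid above 0 m and ((y of pan_medium_grip in the frame of pan_large_mid above 0 m and y of pan_small_grip in the frame of pan_medium_mid above 0 m and y of bottle_mid in the frame of pan_large_mid below 0 m) or (y of pan_medium_grip in the frame of pan_large_mid below 0 m and y of pan_small_grip in the frame of pan_medium_mid below 0 m and y of bottle_mid in the frame of pan_large_mid above 0 m)) and distance of pan_large_mid from where it was at the start of the episode below 0.04 m and x of collar_mid in the frame of bin between -0.037 and 0.037 m and y of collar_mid in the frame of bin between -0.049 and 0.049 m and height (world z) of collar_mid below 0.035 m and linear speed of each of pan_medium, pan_small, pan_large, collar below 0.02 m/s); the robot touches nothing.
It fails at once if the bottle is shifted by more than 25 mm or tipped over (distance of bottle_mid from where it was at the start of the episode above 0.025 m or angle between bottle_mid's own z axis and vertical above 0.35 rad).
It fails at once if the jar is shifted by more than 25 mm or tipped over (distance of jar_mid from where it was at the start of the episode above 0.025 m or angle between jar_mid's own z axis and vertical above 0.35 rad).
It fails at once if the can is shifted by more than 25 mm or tipped over (distance of can_mid from where it was at the start of the episode above 0.025 m or angle between can_mid's own z axis and vertical above 0.35 rad).
It fails at once if the medium pan is dropped or slammed into the large one (faster than 0.5 m/s inside it) (horizontal distance between pan_medium_mid and pan_large_mid below 0.03 m and z of pan_medium_mid in the frame of pan_large_mid between 0 and 0.042 m and linear speed of pan_medium above 0.5 m/s and linear speed of pan_large below 0.2 m/s).
It fails at once if the small pan is dropped or slammed into the medium one (faster than 0.5 m/s inside it) (horizontal distance between pan_small_mid and pan_medium_mid below 0.03 m and z of pan_small_mid in the frame of pan_medium_mid between 0 and 0.042 m and linear speed of pan_small above 0.5 m/s and linear speed of pan_medium below 0.2 m/s).
It also fails if it takes over 72 s, if anything falls off the work surface, if the arm or the gripper's body presses on something with over 40 N, if the wrist force passes 120 N, or if a joint passes its speed limit or range.

### The arm

A 6-joint arm with a two-finger parallel gripper is mounted at the origin on the work surface. World frame = base frame: x ahead of the robot, y to its left, z up, the work surface at z = 0. Lengths are in m, angles in rad, forces in N, time in s.
With the tool pointing down it reaches from about 0.325 to 0.9 m from the base axis. Payload 6.1 kg.
Tool frame: the origin (TCP) lies midway between the tips of the shut fingers; the grasp point (between the pads) lies 19 mm behind it; x points along the fingers, y is the direction in which the jaws open and shut, and the axes are right-handed (so a half turn about x gives the same grasp; the last joint's range is limited). The gripper opens to 85 mm and grips with 20 to 120 N. Pads are 22 mm wide; open, the fingers measure 114 mm over their backs; the gripper's body (76 mm by 85 mm) begins 54 mm behind the grasp point. The pads swing forward as they close: fully open they stand 13 mm farther back than shut.
Start: joints at [1.03, 0.22, 1.526, -0, 1.395, -0.126], TCP at [0.252, 0.572, 0.231] pointing down, gripper open.
Joint ranges: [-2.98, 2.98], [-0.91, 2.08], [0.09, 2.57], [-1.24, 4.39], [0.2, 2.65], [-2.68, 2.68]. Speed limits (rad/s): [2.57, 2.57, 3.01, 3.14, 3.14, 3.14].

### API

Orientations are given as [roll, pitch, yaw] about the fixed x, y, z axes, in that order (R = Rz(yaw) Ry(pitch) Rx(roll)).
In Python, from plant import movep, move_l, set_joints, gripper_to, hold, inverse_kinematics, observe, get_image, get_calibration, Unreachable, job_done gives the robot as it stands. Calls block until the motion is done:
- movep(position, orientation): joint-space move of the TCP to a pose.
- move_l(position, feed=0.15, rotation=None, max_force=None): straight line of the TCP; rotation=None keeps the orientation; feed is the mean speed in m/s. With max_force (N) it stops when the force on the tool has changed by that much, and returns True; else False.
- set_joints(angles): joint-space move.
- gripper_to(opening, f_grip=None): finger opening in m; f_grip is the grip in N (None keeps the last); returns when the fingers have stopped.
- hold(seconds).
- inverse_kinematics(position, orientation): joint angles nearest the present ones, or None.
- observe(): the state.
- get_image(name): name is "scene" or "top" or "wrist"; returns (picture, depth): 480x640x3 uint8, red, green, blue; 480x640 float32, m along the optical axis (not along the pixel's ray), 0 where there is no reading.
- get_calibration(name): a dict with "intrinsics" (3x3 intrinsics, pixels), "dist_coeffs" ([k1, k2, p1, p2, k3] as OpenCV has them; the pictures are not rectified), "world_from_camera" (4x4, takes a point from camera to world coordinates). Camera axes: x right, y down, z forward; pixel columns grow to the right and rows downward; lengths in m; the calibration is good to about 2 mm. A picture is of the moment at which its call begins: read the wrist's pose just before it. get_calibration takes no time and is no camera call; for the wrist camera it gives the pose at the moment of the call.
A pose or a line that the arm cannot do raises Unreachable and nothing moves.
- job_done(): hands the job in, once; it reports no verdict.
The state is a dict: "time_s": time; "q": joint angles; "joint_velocities": joint speeds; "joint_torque": joint torques, N m; "eef_pos": TCP position; "tcp_rot": TCP orientation; "ft_force": force on the tool from outside, world axes, zero at the start; "torque": the same for the moment, N m; "opening": finger opening in m.
Only numpy, scipy, OpenCV 4.12 (cv2) and the standard library are available. Lean on these libraries where they do the work, as an engineer would, in place of code of your own. Each camera call takes 0.05 s, during which the arm holds its last target. There are 200 camera calls.

## Working session

There is one attempt and no reset: what is moved stays moved. The work goes in short steps, each a Python script; the robot and the scene stay as the last script left them, time stands still between calls to the robot, and variables do not carry over. Pictures are saved under pics/ and viewed, about 8 in all and at most 12, crops included, and the job is handed in when it is done.

```bash
ls; mkdir -p pics
cat > h.py <<'E'
import numpy as np, cv2
from plant import *
def snap(name):
    c=get_calibration(name); im,d=get_image(name); np.savez('pics/%s.npz'%name,im=im,d=d,**{k:np.array(v) for k,v in c.items()}); return im,d,c
def pts(d,c):
    K=np.array(c["intrinsics"]);D=np.array(c["dist_coeffs"]);T=np.array(c["world_from_camera"])
    h,w=d.shape;u,v=np.meshgrid(np.arange(w),np.arange(h))
    n=cv2.undistortPoints(np.stack([u,v],-1).reshape(-1,1,2).astype(np.float64),K,D).reshape(h,w,2)
    P=np.dstack([n*d[...,None],d]); return P@T[:3,:3].T+T[:3,3]
def save(im,f): cv2.imwrite('pics/'+f,im[...,::-1])
E
python3 - <<'E'
from h import *
for n in("scene","top"):
    im,d,c=snap(n); save(im,n+"0.png"); print(n,np.array(c["world_from_camera"]).round(3).tolist(),(d>0).mean())
print(observe()["time_s"],observe()["tcp_rot"])
E
```

```text
pics
scene [[0.036, 0.625, -0.78, 1.319], [0.999, -0.033, 0.019, 0.024], [-0.014, -0.78, -0.626, 0.647], [0.0, 0.0, 0.0, 1.0]] 0.9960611979166667
top [[0.008, -0.986, 0.166, 0.399], [-1.0, -0.006, 0.011, 0.027], [-0.01, -0.166, -0.986, 1.229], [0.0, 0.0, 0.0, 1.0]] 0.9961328125
0.1 [-1.68862071  1.56891934 -2.10344064]
```

View pics/top0.png

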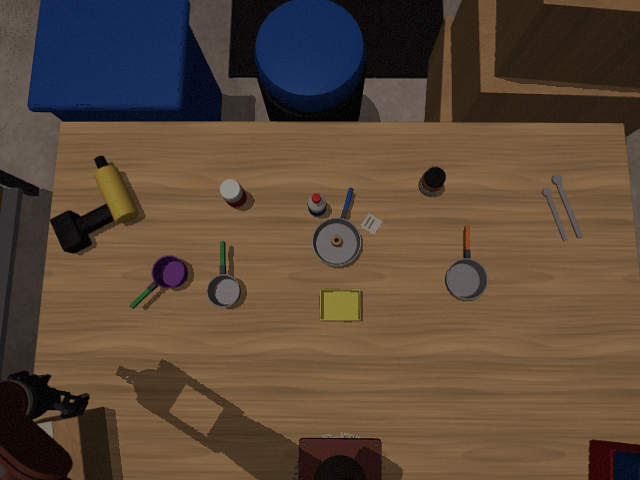

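View pics/scene0.png

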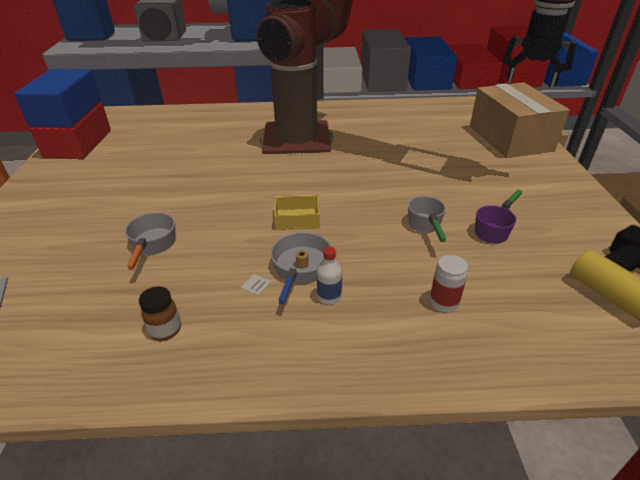

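The top view shows these:
- Large pan (337,242), blue handle to (349,190), collar (337,241)
- Medium pan (466,280), orange handle
- Grey small pan with green handle (224,291)
- Purple decoy, also green-handled (170,272)
- Bottle (317,204), left (+y) of the blue handle, so the fan goes clockwise towards -y
- Jar (433,180), can (233,193), bin (341,306)

Things that could be mistaken: purple pan (170,272) for the small pan (224,291). I choose the grey one.

```bash
cat >> h.py <<'E'
from scipy.optimize import least_squares
from scipy.spatial.transform import Rotation as Ro
HUE={'large':(108,130),'medium':(5,14),'small':(45,75)}
DIM={'large':(.065,.038),'medium':(.054,.044),'small':(.043,.050)}
def circ(xy,R):
    f=lambda p:np.hypot(xy[:,0]-p[0],xy[:,1]-p[1])-R
    return least_squares(f,xy.mean(0),loss='soft_l1',f_scale=.002)
def measure(name,im,P,xy0,z0=0.,Rs=.10):
    """pan near xy0, underside at z0 -> axis xy, handle yaw"""
    R,h=DIM[name]; near=np.hypot(P[...,0]-xy0[0],P[...,1]-xy0[1])
    hsv=cv2.cvtColor(im,cv2.COLOR_RGB2HSV); lo,hi=HUE[name]
    m=(near<.17)&(hsv[...,0]>=lo)&(hsv[...,0]<=hi)&(hsv[...,1]>120)&(abs(P[...,2]-z0-h-.004)<.02)
    rim=(near<R+.02)&(abs(P[...,2]-z0-h)<.005)&(hsv[...,1]<90)
    s=circ(P[rim][:,:2],R-.00175); c=s.x
    H=P[m][:,:2]; top=P[m][:,2]; dirv=np.median(H,0)-c
    d2=np.linalg.svd(H-H.mean(0))[2][0]; d2=d2*np.sign(d2@dirv)
    r=np.hypot(*(H-c).T)
    return c,np.degrees(np.arctan2(dirv[1],dirv[0])),np.degrees(np.arctan2(d2[1],d2[0])),(r.min(),r.max()),np.median(top),(rim.sum(),m.sum(),np.median(abs(s.fun)))
def ori(yaw):  # tool down, jaws across a bar whose heading is yaw (deg)
    a=np.radians(yaw); R=np.array([[0,-np.sin(a),np.cos(a)],[0,np.cos(a),np.sin(a)],[-1,0,0.]])
    return Ro.from_matrix(R).as_euler('xyz')
E
python3 - <<'E'
from h import *
px={'large':(337,242),'medium':(466,280),'small':(224,291)}
o={}
Z=np.load('pics/top.npz'); P=pts(Z['d'],Z); im=Z['im']
for n in px:
    u,v=px[n]; x0=P[v,u,:2]; o[n]=x0; print('top',n,x0,*measure(n,im,P,x0))
for n,(u,v) in dict(collar=(337,241),bottle=(317,200),jar=(433,174),can=(230,187),bench=(400,330),bin=(341,306)).items(): print(n,P[v,u].round(4))
hsv=cv2.cvtColor(im,cv2.COLOR_RGB2HSV)
nr=np.hypot(P[...,0]-P[306,341,0],P[...,1]-P[306,341,1])<.09
m=nr&(hsv[...,0]>24)&(hsv[...,0]<34)&(hsv[...,1]>150)&(P[...,2]>.036); Q=P[m]; print('bin rim',Q.min(0),Q.max(0),m.sum())
m=(np.hypot(P[...,0]-o['large'][0],P[...,1]-o['large'][1])<.05)&(abs(P[...,2]-.034)<.006)&(hsv[...,1]>90); print('collar',P[m].mean(0),P[m].min(0),P[m].max(0),m.sum())
Z=np.load('pics/scene.npz'); P2=pts(Z['d'],Z)
for n in px: print('scene',n,*measure(n,Z['im'],P2,o[n]))
t=im[170:320,150:500]; save(cv2.resize(t,None,fx=2.2,fy=2.2),'crop.png')
E
```

```text
top large [0.60030026 0.007526  ] [0.60258383 0.00981037] -15.296928796087823 -62.39606142094166 (np.float64(0.08549780121261225), np.float64(0.14581821585469804)) 0.04535352782060298 (np.int64(247), np.int64(121), np.float64(0.0012683122394097496))
top medium [ 0.50515439 -0.33395475] [ 0.50687645 -0.3249191 ] -0.9730977430964286 -2.205324386723397 (np.float64(0.07346788170106132), np.float64(0.13721174021917182)) 0.05161418667910478 (np.int64(213), np.int64(144), np.float64(0.0010532863274721402))
top small [0.47179226 0.30637743] [0.47188816 0.2985835 ] 2.5587413299730026 2.573149573483321 (np.float64(0.06467186571954735), np.float64(0.12263161451297028)) 0.057742003227186256 (np.int64(169), np.int64(113), np.float64(0.0010032512255156167))
collar [0.6022 0.0076 0.0374]
bottle [0.6905 0.0587 0.1207]
jar [ 0.7708 -0.2381  0.0839]
can [0.728  0.2799 0.1022]
bench [ 3.739e-01 -1.583e-01  3.000e-04]
bin [ 0.4349 -0.0041  0.001 ]
bin rim [ 0.39854799 -0.04924849  0.03852451] [0.47476394 0.05074257 1.22929711] 61
collar [0.60641824 0.01034951 0.03448888] [ 0.59474248 -0.00293296  0.02806136] [0.61844342 0.02330896 0.03978137] 68
scene large [0.60039089 0.01096149] -14.722309715754298 -14.720453479711605 (np.float64(0.08568761196707382), np.float64(0.1497664662637932)) 0.046098111352075755 (np.int64(349), np.int64(151), np.float64(0.0012244138208618305))
scene medium [ 0.50371533 -0.32468156] -0.6464481673695488 -3.2674162111753344 (np.float64(0.06989687639934193), np.float64(0.13870148989327136)) 0.05094743220013459 (np.int64(305), np.int64(200), np.float64(0.0011792951578230501))
scene small [0.46967916 0.29944368] 1.5897615228274067 2.888044200274649 (np.float64(0.06479813366097356), np.float64(0.12652337264604413)) 0.058338403055786636 (np.int64(222), np.int64(67), np.float64(0.001231517261283871))
```

View pics/crop.png

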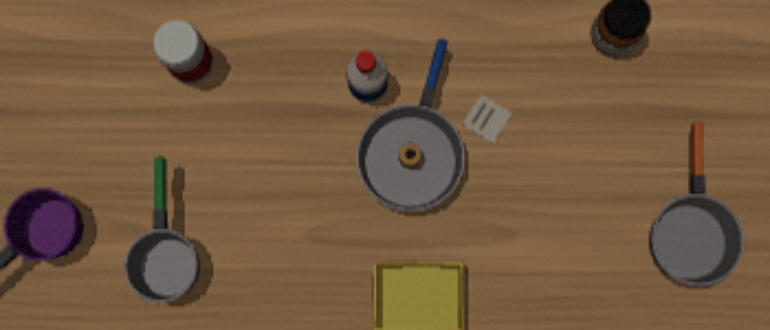

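Crop confirms it: the small pan is grey and sits right of the purple decoy. Measurements from the two cameras agree to about 2 mm. Collar first.

```bash
cat >> h.py <<'E'
def best(p,yaw):
    q=np.array(observe()["q"]); c=[]
    for y in (yaw,yaw+180):
        s=inverse_kinematics(list(p),list(ori(y)))
        if s is not None: c.append((np.abs(np.array(s)-q).max(),y))
    return min(c)[1]
def above(xy,yaw,z=.22):
    y=best([*xy,z],yaw); movep([*xy,z],list(ori(y))); return y
def say(t): s=observe(); print(t,'t=%.1f'%s["time_s"],'open=%.4f'%s["opening"],np.round(s["eef_pos"],4),np.round(s["ft_force"],1))
E
python3 - <<'E'
from h import *
C=[.605,.0100]
above(C,30); gripper_to(.047,40); say('above')
im,d,c=snap('wrist'); P=pts(d,c); save(im,'w1.png')
hsv=cv2.cvtColor(im,cv2.COLOR_RGB2HSV)
m=(np.hypot(P[...,0]-C[0],P[...,1]-C[1])<.04)&(abs(P[...,2]-.034)<.004)
Q=P[m]; print('collar wrist',np.median(Q,0),Q.min(0),Q.max(0),m.sum())
ctr=(Q.min(0)+Q.max(0))[:2]/2
if m.sum()>50 and np.hypot(*(ctr-C))<.01: C=list(ctr)
print(C)
move_l([*C,.05],.15); print(move_l([*C,.010],.08,None,15)); gripper_to(.02,50); say('grip')
move_l([*C,.16],.15); say('lift')
E
```

```text
above t=2.9 open=0.0473 [0.605  0.0101 0.22  ] [-0.6  0.8 -1.5]
collar wrist [0.60422167 0.00956518 0.03350801] [ 0.5904093  -0.0038095   0.03003615] [0.61665906 0.02247939 0.03645738] 649
[np.float64(0.603534178961249), np.float64(0.00933494101063295)]
False
grip t=5.2 open=0.0248 [0.6043 0.0093 0.0108] [0.7 0.  2.4]
lift t=6.4 open=0.0248 [0.6026 0.0094 0.1586] [-0.2 -0.5 -0.5]h.py:39: UserWarning: Gimbal lock detected. Setting third angle to zero since it is not possible to uniquely determine all angles.
  y=best([*xy,z],yaw); movep([*xy,z],list(ori(y))); return y
<stdin>:3: UserWarning: Gimbal lock detected. Setting third angle to zero since it is not possible to uniquely determine all angles.
```

View pics/w1.png

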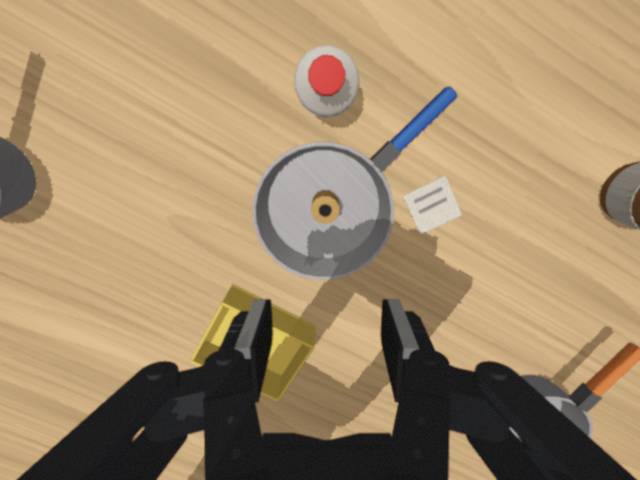

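The wrist view shows the collar (325,208) in the large pan, and the bottle (327,75) left of the handle. The grip is holding. Next I place the collar and check the large pan and the medium handle.

```bash
python3 -W ignore - <<'E'
from h import *
B=[.4365,.001]
above(B,0,.16); move_l([*B,.05],.2); move_l([*B,.012],.08,None,12); gripper_to(.045); say('rel'); move_l([*B,.2],.2)
M=np.array([.505,-.325]); G=M+[.09,0]
above(M+[.04,0],0,.26); say('medium')
im,d,c=snap('wrist'); P=pts(d,c); print('M',*measure('medium',im,P,M))
im,d,c=snap('top'); P=pts(d,c); print('L',*measure('large',im,P,[.602,.01])); print('M top',*measure('medium',im,P,M))
hsv=cv2.cvtColor(im,cv2.COLOR_RGB2HSV)
k=(abs(P[...,0]-B[0])<.036)&(abs(P[...,1]-B[1])<.045)&(P[...,2]>.026)&(P[...,2]<.036);print('collar in bin',P[k].mean(0),k.sum())
E
```

```text
rel t=8.8 open=0.0451 [0.4369 0.0009 0.0124] [ 0.6 -0.1  0.1]
medium t=11.2 open=0.0449 [ 0.545  -0.3237  0.2596] [-0.7  0.3  0.8]
M [ 0.50335375 -0.32601202] -1.7296047543648831 -2.0588270019749912 (np.float64(0.07471745720518831), np.float64(0.13739237347698005)) 0.05102150488059462 (np.int64(1238), np.int64(894), np.float64(0.0010930212519552722))
L [0.60267572 0.00974067] -15.21116885807191 -48.5158071942897 (np.float64(0.08557221344302668), np.float64(0.1639466406148475)) 0.04531252165270727 (np.int64(246), np.int64(119), np.float64(0.0011883009234070624))
M top [ 0.50657178 -0.32527739] -0.8192656916952653 -2.411789559895518 (np.float64(0.07412218645490637), np.float64(0.1383406853867723)) 0.05070017081011424 (np.int64(132), np.int64(146), np.float64(0.0010391880840027248))
collar in bin [4.40776473e-01 2.10873231e-04 3.23018464e-02] 76
```

```bash
python3 -W ignore - <<'E'
from h import *
R=Ro.from_euler('xyz',observe()["tcp_rot"]).as_matrix(); print('tool z',R[:,2].round(2), 'cam', (np.array(get_calibration('wrist')["world_from_camera"])[:3,3]-observe()["eef_pos"]).round(3))
def u(a): return np.array([np.cos(np.radians(a)),np.sin(np.radians(a))])
L=np.array([.6015,.010]);M=np.array([.5045,-.3255]);S=np.array([.471,.299])
for n,p,a,z in (('Mg',M,-2,.027),('Mp',L,-55,.031),('Sg',S,2.5,.033),('Sp',L,-95,.041)):
  for f in(0,180):
    for zz in (z,.25):
      s=inverse_kinematics([*(p+.09*u(a)),zz],list(ori(a+f))); print(n,f,zz,None if s is None else np.round(s,2))
E
```

```text
tool z [-1. -0.  0.] cam [ 0.084 -0.002  0.142]
Mg 0 0.027 [-0.62  0.55  1.51  0.    1.09 -2.16]
Mg 0 0.25 [-0.62  0.34  1.35  0.    1.45 -2.16]
Mg 180 0.027 [-0.62  0.55  1.51  0.    1.09  0.98]
Mg 180 0.25 [-0.62  0.34  1.35  0.    1.45  0.98]
Mp 0 0.031 [-0.22  0.5   1.57  0.    1.07 -0.83]
Mp 0 0.25 [-0.22  0.28  1.42  0.    1.44 -0.83]
Mp 180 0.031 [-0.22  0.5   1.57  0.    1.07  2.31]
Mp 180 0.25 [-0.22  0.28  1.42  0.    1.44  2.31]
Sg 0 0.033 [ 0.37  0.45  1.63 -0.    1.06 -1.24]
Sg 0 0.25 [ 0.37  0.24  1.47 -0.    1.43 -1.24]
Sg 180 0.033 [ 0.37  0.45  1.63 -0.    1.06  1.9 ]
Sg 180 0.25 [ 0.37  0.24  1.47 -0.    1.43  1.9 ]
Sp 0 0.041 [-0.26  0.36  1.73 -0.    1.04 -0.18]
Sp 0 0.25 [-0.26  0.15  1.58 -0.    1.42 -0.18]
Sp 180 0.041 None
Sp 180 0.25 None
```

f=0 (tool z outward) is always reachable and puts the wrist camera right above the held pan.

```bash
cat >> h.py <<'E'
def u(a): return np.array([np.cos(np.radians(a)),np.sin(np.radians(a))])
def held(name,dz):
    """rim plane and axis of held pan from wrist view, in tool terms"""
    s=observe(); e=np.array(s["eef_pos"]); R=Ro.from_euler('xyz',s["tcp_rot"]).as_matrix()
    im,d,c=snap('wrist'); P=pts(d,c); T=(P-e)@R   # x down, y jaw, z outwards
    Rr,h=DIM[name]; zr=dz   # rim along tool x
    r=np.hypot(T[...,1],T[...,2]+.09); m=(abs(r-Rr+.00175)<.007)&(abs(T[...,0]-zr)<.015)&(d>0)
    Q=T[m]; A=np.c_[Q[:,1:],np.ones(len(Q))]; k=np.linalg.lstsq(A,Q[:,0],rcond=None)[0]
    g=abs(A@k-Q[:,0])<.004; k=np.linalg.lstsq(A[g],Q[g,0],rcond=None)[0]; q=Q[g][abs(A[g]@k-Q[g,0])<.002]
    print(name,'held: slope y,z,x0',k.round(3),'axis y,z',circ(q[:,1:],Rr-.00175).x.round(4),len(q)); return im
E
python3 -W ignore - <<'E'
from h import *
M=np.array([.5045,-.3255]);a=-2;G=M+.09*u(a)
movep([*G,.2],list(ori(a))); gripper_to(.04,120); move_l([*G,.07],.2); print(move_l([*G,.027],.08,None,15)); gripper_to(.005,120); say('grip')
move_l([*G,.05],.06); move_l([*G,.2],.2); hold(.3); say('lift')
save(held('medium',-.018),'w2.png')
E
```

```text
False
grip t=15.9 open=0.0100 [ 0.595  -0.3289  0.028 ] [0.8 1.3 4.1]
lift t=17.7 open=0.0095 [ 0.594  -0.3283  0.1987] [ 0.1  0.1 -1.7]
medium held: slope y,z,x0 [ 0.001 -0.054 -0.017] axis y,z [-0.0012 -0.093 ] 6274
```

View pics/w2.png

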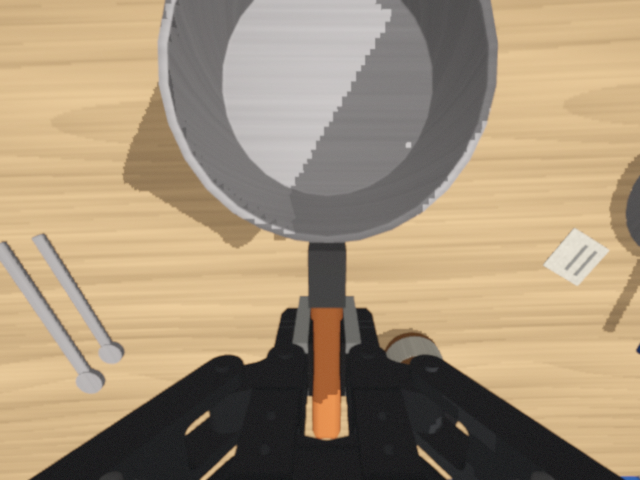

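The pan (centre about (328,80)) is held square with a droop of about 0.05 rad, and its axis is 93 mm from the TCP. Now I place it.

```bash
python3 -W ignore - <<'E'
from h import *
L=np.array([.6015,.010]);a=-55
im,d,c=snap('top'); print(*measure('large',im,pts(d,c),L))
G=L+.093*u(a)+.001*u(a+90)
movep([*G,.2],list(ori(a))); move_l([*G,.085],.2); say('over'); held('medium',-.018)
print(move_l([*G,.032],.06,None,20)); say('down')
gripper_to(.035); say('rel'); hold(.3)
move_l([*G,.15],.15); hold(.2)
im=held('medium',0.06-.12+.0) if 0 else get_image('wrist')[0]; save(im,'w3.png')
gg=L+[-.05,.0]
E
```

```text
[0.60279392 0.0098149 ] -15.139470837216178 -61.11216344244643 (np.float64(0.08499845241211351), np.float64(0.1455894938560496)) 0.0451194257131744 (np.int64(246), np.int64(116), np.float64(0.0011981686729561347))
over t=19.7 open=0.0096 [ 0.6565 -0.0663  0.0861] [ 1.  -0.1 -1.1]
medium held: slope y,z,x0 [ 0.001 -0.05  -0.016] axis y,z [-0.0005 -0.0918] 6286
False
down t=20.8 open=0.0096 [ 0.6559 -0.0656  0.0322] [-0.5 -0.3 -0.5]
rel t=21.2 open=0.0348 [ 0.6559 -0.0656  0.0323] [-1.   0.4  0. ]
```

View pics/w3.png

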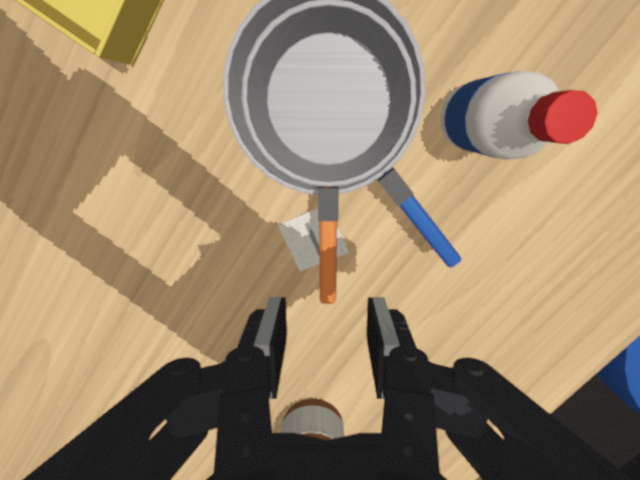

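The medium pan is seated inside the large one. Its orange handle (328,245) is clockwise of the blue handle (425,220), away from the bottle. Small pan next.

```bash
python3 -W ignore - <<'E'
from h import *
L=np.array([.6015,.010]);S=np.array([.471,.299])
e=observe()["eef_pos"]; move_l([e[0],e[1],.23],.25)
a=2.5; above_=S+.05*u(a); movep([*above_,.26],list(ori(a)))
im,d,c=snap('wrist'); r=measure('small',im,pts(d,c),S); print('S',*r)
im,d,c=snap('top'); P=pts(d,c); print('L',*measure('large',im,P,L)); print('M',*measure('medium',im,P,L,.004)); print('S',*measure('small',im,P,S))
if np.hypot(*(r[0]-S))<.008: S=(r[0]+S)/2; a=r[2] if abs(r[2]-r[1])<3 else (r[1]+r[2])/2
print(S,a); G=S+.09*u(a)
movep([*G,.2],list(ori(a))); gripper_to(.04,120); move_l([*G,.07],.2); print(move_l([*G,.033],.08,None,15)); gripper_to(.005,120); say('grip')
move_l([*G,.055],.06); move_l([*G,.23],.2); hold(.3); say('lift')
save(held('small',-.018),'w4.png')
E
```

```text
S [0.46832125 0.29888862] 2.1198568725208484 2.826944512657916 (np.float64(0.06589694410037146), np.float64(0.1233599143200431)) 0.05736974813507151 (np.int64(1275), np.int64(420), np.float64(0.0010226463034914562))
L [0.60175341 0.00975671] -15.162615235877663 -62.44652734501413 (np.float64(0.08600421548273221), np.float64(0.14620242232475447)) 0.04526473498630157 (np.int64(316), np.int64(120), np.float64(0.0019168112355765834))
M [0.60753738 0.00890348] -55.45204848791014 -55.485349513503145 (np.float64(0.0742838867308335), np.float64(0.1370074755877736)) 0.055457770634460446 (np.int64(220), np.int64(114), np.float64(0.0012801602838754637))
S [0.4717364  0.29887902] 1.1927289969474324 0.6022587390937953 (np.float64(0.06498879229666775), np.float64(0.12265547200146361)) 0.05835812176474775 (np.int64(124), np.int64(79), np.float64(0.0009222135562333353))
[0.46966062 0.29894431] 2.826944512657916
False
grip t=27.1 open=0.0098 [0.5601 0.3037 0.0338] [0.5 0.  2.1]
lift t=28.9 open=0.0095 [0.5592 0.3032 0.2289] [ 0.3  0.1 -1.1]
small held: slope y,z,x0 [ 0.    -0.061 -0.018] axis y,z [-0.0013 -0.0922] 5270
```

View pics/w4.png

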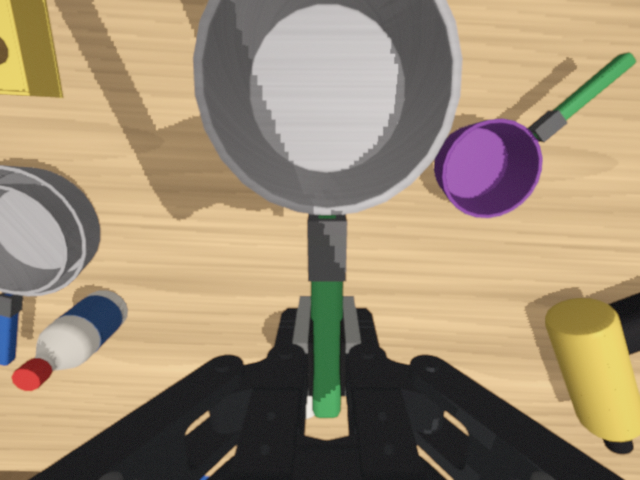

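The grey small pan (centre about (325,80)) is held, and the purple decoy (490,165) is untouched. Now I nest it.

```bash
python3 -W ignore - <<'E'
from h import *
C=np.array([.604,.009]);a=-95
G=C+.092*u(a)+.0012*u(a+90)
movep([*G,.23],list(ori(a))); move_l([*G,.105],.2); say('over'); held('small',-.018)
print(move_l([*G,.042],.06,None,20)); say('down')
gripper_to(.035); say('rel'); hold(.3)
move_l([*G,.16],.15); save(get_image('wrist')[0],'w5.png'); move_l([*G,.25],.2)
movep([.45,-.28,.28],list(ori(a))); hold(.3); say('clear')
for n in('top','scene'):
    im,d,c=snap(n); P=pts(d,c)
    for k,z in(('large',0),('medium',.004),('small',.008)): print(n,k,*measure(k,im,P,C,z))
E
```

```text
over t=31.2 open=0.0096 [ 0.5982 -0.0825  0.1062] [-0.1 -0.6 -1.2]
small held: slope y,z,x0 [ 0.    -0.056 -0.018] axis y,z [ 0.0004 -0.0906] 5405
False
down t=32.4 open=0.0099 [ 0.5976 -0.0828  0.0424] [-0.8 -0.3 -1.4]
rel t=32.8 open=0.0353 [ 0.5974 -0.0828  0.0423] [-0.  -0.2 -1.3]
clear t=36.0 open=0.0347 [ 0.4506 -0.2792  0.2798] [0.7 0.7 0.4]
top large [0.60129104 0.00943957] -14.823410460688102 -62.446775186490406 (np.float64(0.08717912357226927), np.float64(0.14700754186901172)) 0.04514948285377418 (np.int64(333), np.int64(120), np.float64(0.002415959757169031))
top medium [0.60668993 0.0090476 ] -55.389565062996546 -55.19332626266806 (np.float64(0.07491531815992675), np.float64(0.13804758901800918)) 0.055430611221702564 (np.int64(263), np.int64(114), np.float64(0.001823940907234138))
top small [0.60961291 0.00659046] -96.95198273061301 -95.28165122215276 (np.float64(0.06482431011167228), np.float64(0.12417016530333086)) 0.06599325004139578 (np.int64(198), np.int64(95), np.float64(0.0013724945672297928))
scene large [0.59947897 0.0098351 ] -14.094214725853774 -14.51111440161079 (np.float64(0.08714181164472304), np.float64(0.14987021621766308)) 0.046045492209892236 (np.int64(510), np.int64(152), np.float64(0.008735176277227478))
scene medium [0.605804   0.00883645] -54.30984934353248 -55.44714116282852 (np.float64(0.07227927194723198), np.float64(0.13534669655249665)) 0.054646858387312036 (np.int64(569), np.int64(250), np.float64(0.010782848022545921))
scene small [0.60717699 0.0066693 ] -93.83151018988829 -95.19695373304025 (np.float64(0.0650338774070544), np.float64(0.12280949969893407)) 0.06584652030719296 (np.int64(357), np.int64(69), np.float64(0.0015605146431077882))
```

View pics/w5.png

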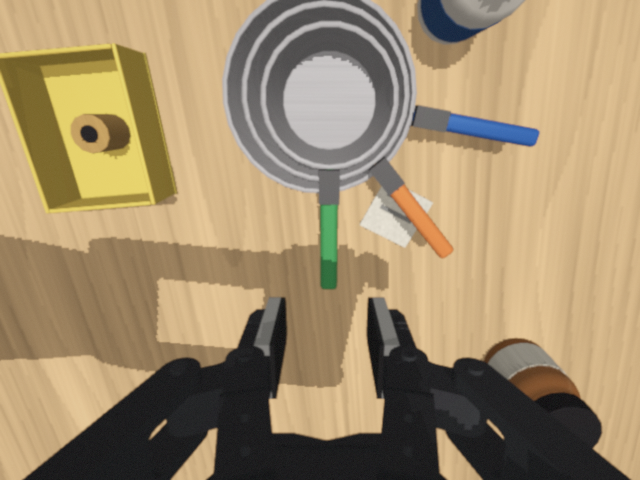

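The collar is in the bin at (90,132) and all three pans are nested with a fan of blue, orange and green handles. One last numeric check of rim tilt and bystanders, then I hand in.

```bash
python3 -W ignore - <<'E'
from h import *
im,d,c=snap('top'); P=pts(d,c); ok=True
for n,C,z in(('large',(.602,.0097),.038),('medium',(.6067,.009),.048),('small',(.6096,.0066),.058)):
    R=DIM[n][0]; r=np.hypot(P[...,0]-C[0],P[...,1]-C[1]); m=(abs(r-R+.002)<.003)&(abs(P[...,2]-z)<.006); Q=P[m]
    k=np.linalg.lstsq(np.c_[Q[:,:2]-C,np.ones(len(Q))],Q[:,2],rcond=None)[0]; print(n,'tilt',k[:2].round(3),'z',k[2].round(4),len(Q)); ok&=np.hypot(*k[:2])<.05
for n,(a,b) in dict(bottle=(317,200),jar=(433,174),can=(230,187)).items(): print(n,P[b,a].round(4))
if ok: job_done(); print('done')
E
```

```text
large tilt [-0.004 -0.006] z 0.0378 222
medium tilt [-0.006  0.002] z 0.0478 196
small tilt [-0.008 -0.001] z 0.0577 163
bottle [0.6904 0.0587 0.1208]
jar [ 0.7708 -0.2381  0.0838]
can [0.7286 0.2803 0.1005]
the job is handed in; nothing more can be done
done
```

The job is handed in, at about 36 s on the robot's clock. The collar is in the yellow bin. The medium pan is nested in the large one and the small pan in the medium one.

The last camera checks all came out within the limits:

| Check | Large | Medium | Small |
|---|---|---|---|
| Rim height (mm) | 37.8 | 47.8 | 57.7 |
| Rim tilt (rad) | under 0.01 | under 0.01 | under 0.01 |
| Handle direction (degrees) | about -15 | about -55 | about -95 |

- **Seating:** the rim heights step up by 10 mm, which is what floor-on-floor nesting gives.
- **Fan:** the handles are about 40 degrees apart, on the side away from the bottle.
- **Axes:** the medium pan sits about 5–6 mm off the large pan's axis, and the small pan about 3–4 mm off the medium's. The limit is 12 mm.
- **Left alone:** the large pan stayed where it was to within measurement error. The bottle, jar and can read the same as at the start.

**Disagreements:** the top and scene cameras differ by 1 to 3 mm on positions. The circle fit for the large and medium pans in the final scene view was poor because nested rims overlap there, so I relied on the top view. In the top view, a line fitted to the large handle gave a wrong angle (about -62 degrees), so I used its centre-to-handle direction instead. The scene view agreed with that.

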